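Lift the hot sink stopper out of the drying tray with tongs

TASK

Switch the drying tray off by turning its selector knob clockwise to the long mark, the third of its four click positions. Then pick up the spring tongs, close their tips on the upright stem of the sink stopper, lift it about 10 cm clear of the tray and finish while still holding it still up there in the tongs. The stopper is hot, so only the tongs may touch it, never the gripper, and leave the loose clips, strainer, brush and container where they are.

Things in the scene. Friction and masses are not known exactly. Their poses are not given: they have to be found in the camera images.
- dryer: Drying tray: fixed white plastic box 200 (x) x 270 (y) x 50 mm high; origin under its centre, x to its far side, y to its left. Top at z 50. Left part of the top (x -95..95, y -19..128) is the tray floor, rim 5 mm high. Right part: selector knob at x -35, y -80; four marks on the knob's far side, all short ticks (7 mm) but the third from the left, a long bar (26 mm): off.
- selector (a joint): Knob angle, growing clockwise seen from above. Click positions at 0, 0.5, 1.0 (long mark, off) and 1.5 rad; starts in the first or second; springs into the nearest when let go (about 0.1 N m to turn past a click). At value q the bar grip points along 0.75 - q rad, counterclockwise from the drying tray's x axis. Stops at -0.12 and 1.62.
- selector_grip (a point): Grip point on the selector's vertical axis, 26 mm above the drying tray's top. Knob: disc 48 mm across, 6 mm high, with an upright bar grip 46 mm long, 12 mm thick, reaching from 6 to 36 mm above the drying tray's top. The point's x runs along the bar to its pointer end (dark line on top), y across it.
- stopper: Sink stopper of dark rubber, about 50 g, loose, standing upright on the tray floor: a disc 50 mm across, 10 mm thick, with a plain round stem 22 mm across standing on it; 46 mm high in all. Origin at the centre of its underside, z up the stem. Hot: not to be touched by the gripper.
- tongs: Steel spring tongs, about 100 g, loose, lying open on edge on the ledge. Origin on the ledge between the arm pivots; x along the middle line to the tips, z up. Hub 34 mm wide, 26 high, x -14..8. Two mirrored arms, 4 mm thick, pivot at x 0, y +-13, each leaning out 0.13 rad. Grip part x 55..135 is 26 mm high (z 0..26), tip plates x 165..201 are 16 high (z 5..21).
- tongs_grip (a point): Where to squeeze the tongs (across y): middle line, x = 95 mm, z = 13 mm of the tongs, same axes. Outside width here: 55 mm open, about 31 mm when closed on the stem. Squeeze: 7 N to start, 10 N to close on the stem; 25 to 35 N then holds the stopper firmly. Ridges 3 mm proud at x 64 and 126 mark off the finger plates. Released, they spring open.
- tongs_tips (a point): Midway between the tip plates: middle line, x = 183 mm, z = 13 mm of the tongs, same axes. Inside gap here: about 69 mm open, 51 mm when squeezed to 46 mm at tongs_grip.
- tong_left (a joint): Closing angle of each tong arm: 0 open, 0.13 rad when closed on the stopper's stem, at most 0.185.
- strainer: Bystander: steel drain strainer, disc 40 mm across, 8 mm high, loose on the tray floor behind the stopper. Origin under its centre.
- clip_tray: Bystander: steel bulldog clip about 45 x 32 mm, 13 mm high, loose on the tray floor. Origin under its middle.
- clip_front: Bystander: steel bulldog clip, same size, loose on the ledge to the left of the drying tray.
- clip_right: Bystander: steel bulldog clip, same size, loose on the ledge beyond the tongs.
- brush: Bystander: wooden clothes brush 150 x 45 x 36 mm, bristles down, loose on the ledge behind the drying tray. Origin under its centre.
- container: Bystander: closed plastic container 96 x 126 x 67 mm, loose on the ledge to the left of the drying tray. Origin under its centre.

How it is judged:
By the outcome, as a careful person would: the job done as asked, in the order asked, and still so for the second after the job is handed in, while the arm keeps its last pose, push and grip.
It also fails if it takes over 56 s, if anything falls off the work surface, if the arm or the gripper's body presses on something with over 40 N, if the wrist force passes 120 N, or if a joint passes its speed limit or range.

ROBOT

A 7-joint arm with a two-finger parallel gripper is mounted at the origin on the work surface. World frame = base frame: x ahead of the robot, y to its left, z up, the work surface at z = 0. Lengths are in m, angles in rad, forces in N, time in s.
With the tool pointing down it reaches from about 0.35 to 0.9 m from the base axis. Payload 8.1 kg.
Tool frame: the origin (TCP) lies midway between the tips of the shut fingers; the grasp point (between the pads) lies 19 mm behind it (arm.grip_point_offset is the z of the grasp point in the tool frame, in m); z points along the fingers, y is the line along which they close (so a half turn about z gives the same grasp; the last joint's range is limited). The gripper opens to 92 mm and grips with 3 to 60 N. Pads are 19 mm wide; open, the fingers measure 130 mm over their backs; the gripper's body (75 mm by 190 mm) begins 47 mm behind the grasp point.
Start: joints at [1.206, 0.434, 0.025, 1.573, -0.012, 1.134, -0.075], TCP at [0.162, -0.604, 0.227] pointing down, gripper open.
Joint ranges: [-2.62, 2.62], [-0.44, 2.09], [-1.27, 1.32], [0.08, 2.57], [-1.32, 4.46], [0.12, 2], [-2.74, 2.74]. Speed limits (rad/s): [2.22, 2.22, 3.01, 3.01, 3.14, 3.14, 3.14].

INTERFACE

Orientations are given as a 3x3 rotation matrix whose columns are the frame's x, y, z axes.
In Python, from workcell import arm gives the robot as it stands.
- The arm moves only by the tool servo_tool, never from a script. Its argument "rows" is a list of rows, each a list of 7 numbers: the turn, a rotation vector about the tool's x, y, z normalised to -1 to 1, where 1 is 120 degrees, then the shift along the tool's x, y, z normalised to -1 to 1, where 1 is 0.5 m, then the gripper command: -1 is fully open, 1 is shut, values between are in proportion. In form: [[ax, ay, az, x, y, z, hand], ...]. A call has 1 to 12 rows; each row is the pose to reach, as a shift and turn from the pose commanded when the call began, along the tool's axes at that moment; what a row does not reach only later rows make up. A row lasts 1/10 s, in which the tool goes at most 50 mm and 8.59 degrees, less where a joint would pass 70% of its speed; a pose out of reach is approached as far as the arm can. A call with a number of a shift or a turn outside -1 to 1 is refused whole. A call with a gripper value outside its range is refused whole. The fingers move at their own pace and stop on an object; the grip force is fixed at half the most. Time passes only in rows, so rows that repeat a pose let the fingers close. It gives the time, the measured TCP pose, the force, the opening and the grip force at its end, in the units of the state.
- arm.observe(): the state, without advancing time (a new reading comes with each control period).
- arm.camera(name): name is "scene" or "top" or "wrist"; returns the picture (480x640x3 uint8, blue, green, red); there is no depth.
- arm.get_calibration(name): a dict with "camera_matrix" (3x3 intrinsics, pixels), "k1" (the pictures are not rectified: a ray, as slopes to the right and down, at radius r is drawn at 1 + k1 r^2 times it, then the intrinsics apply), "R" (3x3) and "t" (3): a world point X has camera coordinates R X + t; the wrist camera has in their place "tool_from_camera" (4x4, takes a point from camera to tool coordinates, whose origin is the TCP and whose axes are the flange's). Camera axes: x right, y down, z forward; pixel columns grow to the right and rows downward; lengths in m; the calibration is good to about 2 mm. A picture is of the moment at which its call begins: read the wrist's pose just before it. get_calibration takes no time and is no camera call.
- arm.finish_job(): hands the job in; it is judged then, once.
The state is a dict: "clock": time; "joint_positions": joint angles; "joint_velocities": joint speeds; "joint_torque": joint torques, N m; "tool_pos": TCP position; "tool_rot": TCP orientation; "force": force on the tool from outside, world axes, zero at the start; "ft_torque": the same for the moment, N m; "width": finger opening in m; "grasp_force": force on a finger pad.
Only numpy, scipy, OpenCV 4.12 (cv2) and the standard library are available. Lean on these libraries where they do the work, as an engineer would, in place of code of your own. Each camera call takes 0.05 s, during which the arm holds its last target. There are 200 camera calls.

## Working session

There is one attempt and no reset: what is moved stays moved. The work goes in short steps, Python scripts to look and compute and a tool call to move; the robot and the scene stay as the last step left them, time stands still between calls to the robot, and variables do not carry over. Pictures are saved under pics/ and viewed, at most 10 in all, crops included, and the job is handed in when it is done.

Besides the shell and the picture viewer there is one more tool, called after "Request:" by a JSON object that holds its "api" and its "payload", one argument or row to a line. servo_tool: Moves the arm, as the interface text tells. Its arguments: {"type":"object","properties":{"rows":{"type":"array"}},"required":["rows"]}

```bash
mkdir -p pics; ls
python3 - <<'E'
from workcell import arm
import cv2,numpy as np
np.set_printoptions(precision=4,suppress=True)
s=arm.observe()
for k in s: print(k,s[k])
print(arm.grip_point_offset)
for n in("top","scene","wrist"):
    cv2.imwrite(f"pics/{n}0.png",arm.camera(n)); print(n,arm.get_calibration(n))
E
```

```text
pics
clock 0.0
joint_positions [ 1.2064  0.4352  0.0249  1.5741 -0.0116  1.134  -0.0751]
joint_velocities [-0.0006  0.0012  0.0005 -0.0012 -0.0011 -0.0001  0.    ]
joint_torque [ -0.0017 -66.7851   0.9837 -31.445   -0.0608   0.0429   0.0002]
tool_pos [ 0.1616 -0.6032  0.226 ]
tool_rot [[ 0.9659  0.2588 -0.0005]
 [ 0.2588 -0.9659  0.0014]
 [-0.0001 -0.0015 -1.    ]]
force [ 0.0911 -0.7255  0.565 ]
ft_torque [-0.0207  0.0131  0.0209]
grasp_force 0.0
width 0.0918383761220986
-0.0188
top {'camera_matrix': array([[505.8483,   0.    , 317.8763],
       [  0.    , 505.8483, 239.0846],
       [  0.    ,   0.    ,   1.    ]]), 'k1': -0.0992311138922641, 'R': array([[ 0.02  , -0.9993, -0.0309],
       [-0.9945, -0.0167, -0.1032],
       [ 0.1026,  0.0328, -0.9942]]), 't': array([0.0692, 0.5667, 0.9902])}
scene {'camera_matrix': array([[482.7066,   0.    , 316.5847],
       [  0.    , 482.7066, 238.3464],
       [  0.    ,   0.    ,   1.    ]]), 'k1': -0.08530035348068589, 'R': array([[-0.5228,  0.8524, -0.0112],
       [ 0.6565,  0.3942, -0.6431],
       [-0.5438, -0.3436, -0.7657]]), 't': array([ 0.2393, -0.3375,  1.5208])}
wrist {'camera_matrix': array([[426.9003,   0.    , 321.9046],
       [  0.    , 426.9003, 239.9088],
       [  0.    ,   0.    ,   1.    ]]), 'k1': -0.06663698439608333, 'tool_from_camera': array([[-0.0009, -0.9556, -0.2948,  0.0806],
       [ 1.    , -0.0011,  0.0008,  0.0006],
       [-0.0011, -0.2948,  0.9556, -0.1579],
       [ 0.    ,  0.    ,  0.    ,  1.    ]])}
```

View pics/top0.png

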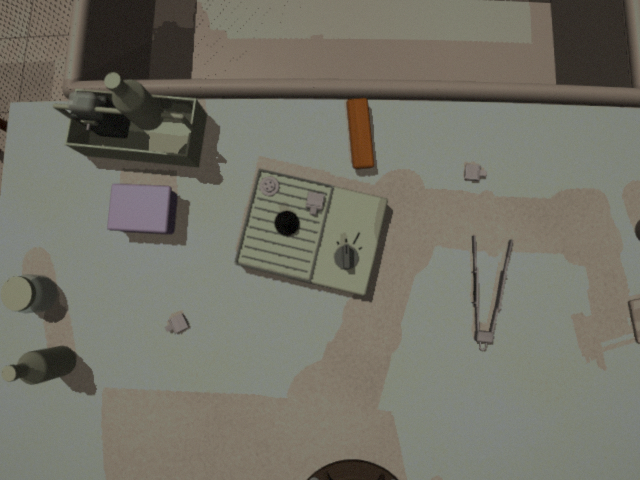

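View pics/scene0.png

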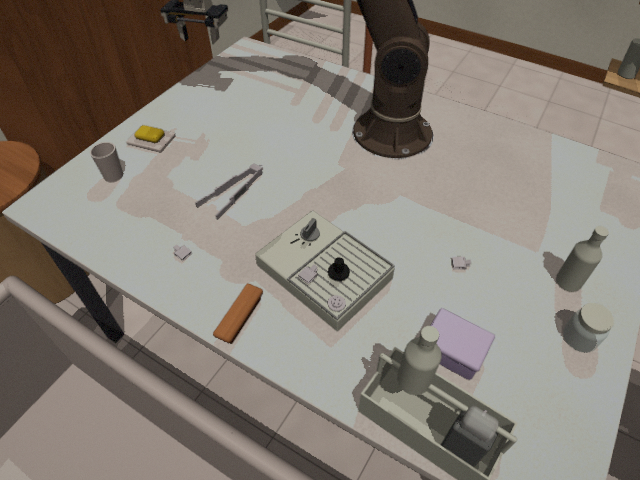

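The top view shows the dryer with corners near (259,171), (387,195), (367,298) and (237,262). The knob is at (346,257), the stopper at (287,223), the tongs hub at (485,338) and the tips at (474,237) and (511,241). I'll enlarge both areas in one picture.

Run:
```python
import cv2,numpy as np
im=cv2.imread("pics/top0.png")
a=cv2.resize(im[160:310,230:400],None,fx=2.9*0.8*1.0,fy=2.9*0.8,interpolation=cv2.INTER_CUBIC)
a=cv2.resize(im[160:308,230:395],(165*4-220,148*4),interpolation=cv2.INTER_CUBIC) if 0 else cv2.resize(im[165:305,232:392],(480,420),interpolation=cv2.INTER_CUBIC)
b=cv2.resize(im[225:365,450:540],(270,420),interpolation=cv2.INTER_CUBIC)
cv2.imwrite("pics/c1.png",cv2.convertScaleAbs(np.hstack([a,b]),alpha=1.3,beta=20))
```

```text
(no output)
```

View pics/c1.png

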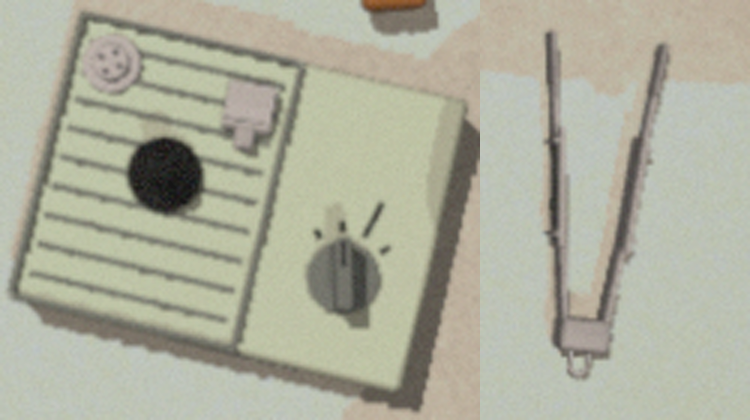

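In the crop (3x, offset 232,165 for the dryer and 450,225 for the tongs), the knob's pointer line faces the second mark. The long bar is at about (373,218), the stopper at (165,176), the tongs hub top at (586,336) and the tips at (550,32) and (664,45).

```bash
cat > h.py <<'E'
from workcell import arm
import cv2,numpy as np
from scipy.optimize import least_squares
from scipy.spatial.transform import Rotation as Ro
np.set_printoptions(precision=4,suppress=True)
def cam(name,s=None):
    c=arm.get_calibration(name); K=c["camera_matrix"]
    if name=="wrist":
        T=np.eye(4); T[:3,:3]=s["tool_rot"]; T[:3,3]=s["tool_pos"]
        W=np.linalg.inv(T@np.array(c["tool_from_camera"])); R,t=W[:3,:3],W[:3,3]
    else: R,t=np.array(c["R"]),np.array(c["t"])
    return K,np.array([c["k1"],0,0,0.]),R,t
def proj(C,X):
    K,d,R,t=C; return cv2.projectPoints(np.atleast_2d(X).astype(float),cv2.Rodrigues(R)[0],t,K,d)[0][:,0]
def at(C,uv,z):
    K,d,R,t=C; p=cv2.undistortPoints(np.array([[uv]],float),K,d)[0,0]
    r=R.T@np.array([*p,1]); o=-R.T@t; return o+r*(z-o[2])/r[2]
def fit(obs,x0):
    # obs: (cam, local xyz, uv); pose x,y,yaw on z=0
    def w(p,L): c,s=np.cos(p[2]),np.sin(p[2]); return np.array([p[0]+c*L[0]-s*L[1],p[1]+s*L[0]+c*L[1],L[2]])
    f=lambda p:np.concatenate([proj(C,w(p,L))[0]-uv for C,L,uv in obs])
    r=least_squares(f,x0); return r.x,r.fun
def wpt(p,L): c,s=np.cos(p[2]),np.sin(p[2]); return np.array([p[0]+c*L[0]-s*L[1],p[1]+s*L[0]+c*L[1],L[2]])
def rel(s,pos,R):
    "row values from current measured pose to target pose"
    R0=s["tool_rot"]; return np.r_[Ro.from_matrix(R0.T@R).as_rotvec()/np.radians(120),R0.T@(np.array(pos)-s["tool_pos"])/0.5]
def down(yaw):
    "tool down; tool y axis along world yaw"
    y=np.array([np.cos(yaw),np.sin(yaw),0]);z=np.array([0,0,-1.]);return np.c_[np.cross(y,z),y,z]
E
python3 - <<'E'
from h import *
C=cam("top")
q=lambda x,y:np.array([x/3+232-.33,y/3+165-.33]); q2=lambda x,y:np.array([(x-480)/3+450-.33,y/3+225-.33])
D,r=fit([(C,(.1,.135,.055),q(84,12)),(C,(.1,-.135,.05),q(465,102)),(C,(-.1,-.135,.05),q(402,390)),(C,(-.1,.135,.055),q(12,297)),(C,(-.035,-.08,.056),q(344,274))],[.5,0,0])
print("dryer",D,r)
a=at(C,q(344,267),.086);b=at(C,q(344,240),.086);print("bar dir rel", np.arctan2(*(b-a)[1::-1])-D[2])
print("knob",wpt(D,(-.035,-.08,.076)))
print("stopper disc",at(C,q(165,178),.06),at(C,q(165,176),.085))
T,r=fit([(C,(-.003,0,.026),q2(586,336)),(C,(.199,.041,.021),q2(550,32)),(C,(.199,-.041,.021),q2(664,45))],[.3,-.3,0])
print("tongs",T,r,wpt(T,(.095,0,.013)),wpt(T,(.183,0,.013)))
E
```

```text
dryer [ 0.5798  0.0919 -0.213 ] [-1.8821 -1.3943  2.3872 -1.173   1.1525  1.142  -2.4009  0.3194  0.6554
  0.8781]
bar dir rel 0.22737911618236437
knob [0.5286 0.0211 0.076 ]
stopper disc [0.5911 0.1407 0.06  ] [0.5891 0.1384 0.085 ]
tongs [ 0.3778 -0.2579 -0.0887] [-0.0897  0.4332 -0.7153 -0.1674  0.8194 -0.2883] [ 0.4724 -0.2663  0.013 ] [ 0.56   -0.2741  0.013 ]
```

Run:
```python
from h import *
s=arm.observe(); print(rel(s,[.50,.02,.24],down(.037-np.pi/2)))
```

```text
[-0.0006  0.0001  0.1073  0.9763 -1.0292 -0.0266]
```

Request:
{"api": "servo_tool", "payload": {
  "rows": [
    [0,0,0.05,0.1,-0.1,-0.02,-1],
    [0,0,0.107,0.976,-1.0,-0.027,-1],
    [0,0,0.107,0.976,-1.0,-0.027,-1],
    [0,0,0.107,0.976,-1.0,-0.027,-1],
    [0,0,0.107,0.976,-1.0,-0.027,-1],
    [0,0,0.107,0.976,-1.0,-0.027,-1],
    [0,0,0.107,0.976,-1.0,-0.027,-1],
    [0,0,0.107,0.976,-1.0,-0.027,-1],
    [0,0,0.107,0.976,-1.0,-0.027,-1],
    [0,0,0.107,0.976,-1.0,-0.027,-1],
    [0,0,0.107,0.976,-1.0,-0.027,-1],
    [0,0,0.107,0.976,-1.0,-0.027,-1]
  ]
}}

```text
clock: 1.35
tool_pos: [0.4558, -0.0792, 0.2394]
tool_rot: [[0.999, 0.037, 0.0], [0.037, -0.999, -0.0], [0.0, 0.0, -1.0]]
force: [1.6, -1.4, -0.1]
width: 0.092
grasp_force: 0.0
```

Request:
{"api": "servo_tool", "payload": {
  "rows": [
    [0,0,0,0.05,-0.1,0,-1],
    [0,0,0,0.05,-0.1,0,-1],
    [0,0,0,0.05,-0.1,0,-1],
    [0,0,0,0.05,-0.1,0,-1],
    [0,0,0,0.05,-0.1,0,-1]
  ]
}}

```text
clock: 1.85
tool_pos: [0.4778, -0.0319, 0.2391]
tool_rot: [[0.999, 0.035, -0.001], [0.035, -0.999, -0.001], [-0.001, 0.001, -1.0]]
force: [-0.6, -0.8, 0.2]
width: 0.0919
grasp_force: 0.0
```

Run:
```python
from h import *
import pickle
s=arm.observe(); im=arm.camera("wrist"); pickle.dump(s,open("s1.pkl","wb")); print(s["tool_pos"],s["joint_positions"],abs(s["joint_velocities"]).max())
cv2.imwrite("pics/w1.png",cv2.convertScaleAbs(im,alpha=1.3,beta=10))
```

```text
[ 0.4778 -0.0319  0.2391] [ 0.2498  0.2128 -0.3497  1.8756  0.0835  1.0678 -1.6689] 0.003821248565251673
```

View pics/w1.png

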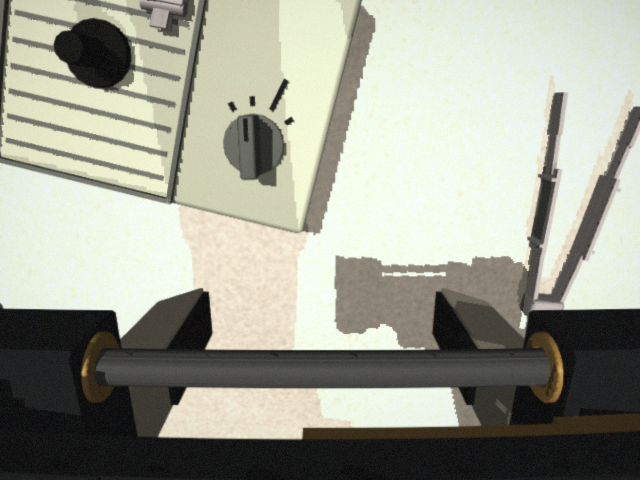

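The wrist view shows the knob disc centred near (253,146), the bar top at about (248,147), the stopper disc at (99,53) with its stem top at (68,46), and the dryer's near right corner at (303,231). I'll compute the knob from this.

Run:
```python
from h import *
import pickle
s=pickle.load(open("s1.pkl","rb")); C=cam("wrist",s)
print("disc",at(C,(253.5,146),.056)); print("bar",at(C,(248,147),.086))
a,b=at(C,(246,140),.086),at(C,(246,118),.086); print("bar yaw",np.arctan2(*(b-a)[1::-1]))
print("stop disc",at(C,(99,53),.06),"stem top",at(C,(68,46),.096)); print("corner",at(C,(303,231),.05))
print("long mark", at(C,(273,109),.05),at(C,(287,81),.05))
k=np.array([.529,.021]);
for n in ("wrist",):
  print(proj(C,[[.5286,.0211,.056],[.5286,.0211,.086]]))
```

```text
disc [0.5287 0.0228 0.056 ]
bar [0.5305 0.0221 0.086 ]
bar yaw -0.01215719481112649
stop disc [0.5953 0.1383 0.06  ] stem top [0.5959 0.1416 0.096 ]
corner [ 0.4588 -0.0175  0.05  ]
long mark [0.5572 0.0082 0.05  ] [ 0.5785 -0.0025  0.05  ]
[[255.6025 146.2076]
 [249.4597 149.7361]]
```

Request:
{"api": "servo_tool", "payload": {
  "rows": [
    [0,0,0,0.106,-0.105,0.0,-1],
    [0,0,0,0.106,-0.105,0.1,-1],
    [0,0,0,0.106,-0.105,0.2,-1],
    [0,0,0,0.106,-0.105,0.26,-1],
    [0,0,0,0.106,-0.105,0.31,-1],
    [0,0,0,0.106,-0.105,0.34,-1],
    [0,0,0,0.106,-0.105,0.354,-1],
    [0,0,0,0.106,-0.105,0.354,-1]
  ]
}}

```text
clock: 2.7
tool_pos: [0.5289, 0.0234, 0.0617]
tool_rot: [[0.999, 0.036, -0.001], [0.036, -0.999, -0.0], [-0.001, 0.0, -1.0]]
force: [-0.3, -0.3, -0.4]
width: 0.0917
grasp_force: 0.0
```

Request:
{"api": "servo_tool", "payload": {
  "rows": [
    [0,0,0,0,0,0,0.4],
    [0,0,0,0,0,0,0.4],
    [0,0,0,0,0,0,1],
    [0,0,0,0,0,0,1],
    [0,0,0,0,0,0,1],
    [0,0,0,0,0,0,1],
    [0,0,0,0,0,0,1],
    [0,0,0,0,0,0,1]
  ]
}}

```text
clock: 3.5
tool_pos: [0.5293, 0.0243, 0.0622]
tool_rot: [[0.999, 0.038, -0.0], [0.038, -0.999, -0.0], [-0.0, 0.0, -1.0]]
force: [-1.1, -0.7, -0.2]
width: 0.0325
grasp_force: 0.0
```

Request:
{"api": "servo_tool", "payload": {
  "rows": [
    [0,0,0,0,0,0,1],
    [0,0,0,0,0,0,1],
    [0,0,0,0,0,0,1],
    [0,0,0,0,0,0,1],
    [0,0,0,0,0,0,1],
    [0,0,0,0,0,0,1]
  ]
}}

```text
clock: 4.1
tool_pos: [0.5293, 0.0242, 0.0622]
tool_rot: [[0.999, 0.037, -0.0], [0.037, -0.999, -0.0], [-0.0, 0.0, -1.0]]
force: [-0.2, 0.6, -0.8]
width: 0.012
grasp_force: 30.0
```

Request:
{"api": "servo_tool", "payload": {
  "rows": [
    [0,0,0.06,0,0,0,1],
    [0,0,0.12,0,0,0,1],
    [0,0,0.18,0,0,0,1],
    [0,0,0.24,0,0,0,1],
    [0,0,0.243,0,0,0,1],
    [0,0,0.243,0,0,0,1],
    [0,0,0.243,0,0,0,1]
  ]
}}

```text
clock: 4.8
tool_pos: [0.5293, 0.024, 0.0622]
tool_rot: [[0.892, -0.452, -0.0], [-0.452, -0.892, -0.0], [0.0, 0.0, -1.0]]
force: [-0.4, -2.9, -0.3]
width: 0.0118
grasp_force: 30.0
```

Request:
{"api": "servo_tool", "payload": {
  "rows": [
    [0,0,0.0,0,0,0,-1],
    [0,0,0.0,0,0,0,-1],
    [0,0,0,0,0,0,-1],
    [0,0,0,0,0,0,-1],
    [0,0,0,0,0,0,-1],
    [0,0,0,0,0,0,-1],
    [0,0,0,0,0,-0.1,-1],
    [0,0,0,0,0,-0.2,-1],
    [0,0,0,0,0,-0.3,-1],
    [0,0,0,0,0,-0.4,-1],
    [0,0,0,0,0,-0.4,-1]
  ]
}}

```text
clock: 5.9
tool_pos: [0.5328, 0.025, 0.2694]
tool_rot: [[0.891, -0.454, 0.012], [-0.454, -0.891, 0.001], [0.01, -0.006, -1.0]]
force: [0.8, -0.1, -0.2]
width: 0.0909
grasp_force: 0.0
```

Run:
```python
from h import *
s=arm.observe(); print(s["tool_pos"]); print(rel(s,[.40,-.265,.26],down(-.0887-np.pi/2)))
```

```text
[0.5328 0.025  0.2694]
[-0.0021 -0.0052 -0.1827  0.0266  0.6374  0.0149]
```

Request:
{"api": "servo_tool", "payload": {
  "rows": [
    [0,0,-0.06,0.026,0.1,0.015,-1],
    [0,0,-0.12,0.026,0.2,0.015,-1],
    [0,0,-0.183,0.026,0.3,0.015,-1],
    [0,0,-0.183,0.026,0.4,0.015,-1],
    [0,0,-0.183,0.026,0.5,0.015,-1],
    [0,0,-0.183,0.026,0.6,0.015,-1],
    [0,0,-0.183,0.026,0.637,0.015,-1],
    [0,0,-0.183,0.026,0.637,0.015,-1],
    [0,0,-0.183,0.026,0.637,0.015,-1],
    [0,0,-0.183,0.026,0.637,0.015,-1]
  ]
}}

```text
clock: 6.9
tool_pos: [0.397, -0.2641, 0.2546]
tool_rot: [[0.996, -0.086, 0.0], [-0.086, -0.996, 0.001], [0.0, -0.001, -1.0]]
force: [0.5, 0.4, 0.6]
width: 0.0915
grasp_force: 0.0
```

Run:
```python
from h import *
import pickle
s=arm.observe(); im=arm.camera("wrist"); t=arm.camera("top"); pickle.dump(s,open("s2.pkl","wb")); print(s["tool_pos"],s["tool_rot"],s["joint_positions"],abs(s["joint_velocities"]).max())
im=cv2.convertScaleAbs(im,alpha=1.3,beta=10); k=cv2.resize(t[225:285,310:370],(160,160),interpolation=cv2.INTER_CUBIC)
cv2.imwrite("pics/w2r.png",im)
pad=np.zeros((480,160,3),np.uint8); pad[:160]=k
cv2.imwrite("pics/w2.png",np.hstack([im,pad]))
```

```text
[ 0.397  -0.2641  0.2546] [[ 0.9963 -0.086   0.0001]
 [-0.086  -0.9963  0.0005]
 [ 0.     -0.0006 -1.    ]] [ 0.5487  0.1741 -0.0854  1.8735  0.016   1.0949 -1.1997] 0.009896994524908788
```

View pics/w2.png

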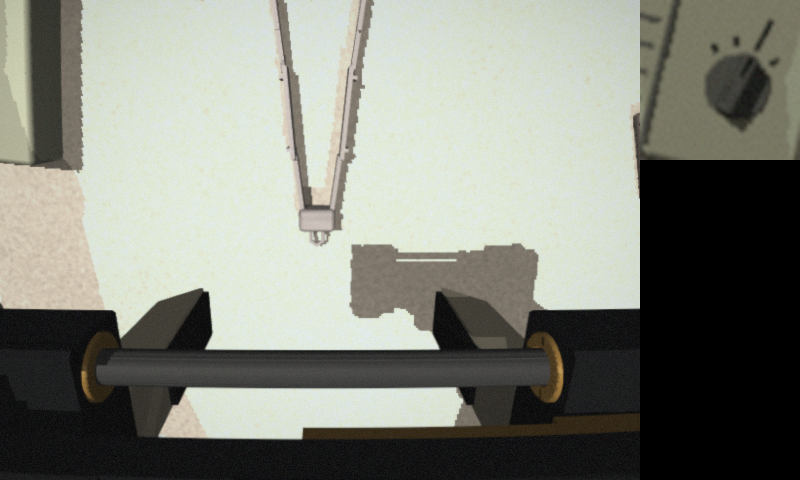

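The knob inset shows its pointer on the long bar. In the wrist view the tongs ridges are at (281,77) and (291,152) on the left and (356,77) and (346,154) on the right. The far top edge of the hub runs from (300,207) to (335,207).

Run:
```python
from h import *
import pickle
s=pickle.load(open("s2.pkl","rb")); C=cam("wrist",s)
T,r=fit([(C,(.126,.0345,.026),(281,77)),(C,(.064,.0264,.026),(291,152)),(C,(.126,-.0345,.026),(356,77)),(C,(.064,-.0264,.026),(346,154)),(C,(.008,.017,.026),(301,207)),(C,(.008,-.017,.026),(335,207))],[.38,-.26,-.09])
print(T,r); g=wpt(T,(.095,0,.013)); print(g)
s=arm.observe(); print(rel(s,[g[0],g[1],.004],down(T[2]-np.pi/2)))
```

```text
[ 0.3791 -0.2594 -0.0942] [-2.6435 -0.5979 -2.2775 -2.4085  2.9929 -0.0158  1.8905 -3.9922 -1.2989
  3.8165  1.3217  4.0677]
[ 0.4737 -0.2683  0.013 ]
[-0.0002 -0.      0.0041  0.1535 -0.0045  0.5013]
```

Request:
{"api": "servo_tool", "payload": {
  "rows": [
    [0,0,0.004,0.1,-0.004,0.0,-1],
    [0,0,0.004,0.154,-0.004,0.1,-1],
    [0,0,0.004,0.154,-0.004,0.2,-1],
    [0,0,0.004,0.154,-0.004,0.3,-1],
    [0,0,0.004,0.154,-0.004,0.38,-1],
    [0,0,0.004,0.154,-0.004,0.44,-1],
    [0,0,0.004,0.154,-0.004,0.47,-1],
    [0,0,0.004,0.154,-0.004,0.48,-1],
    [0,0,0.004,0.154,-0.004,0.49,-1],
    [0,0,0.004,0.154,-0.004,0.49,-1]
  ]
}}

```text
clock: 8.0
tool_pos: [0.4738, -0.2699, 0.0101]
tool_rot: [[0.995, -0.096, 0.001], [-0.096, -0.995, -0.0], [0.001, 0.0, -1.0]]
force: [-0.6, 0.5, 0.2]
width: 0.092
grasp_force: 0.0
```

Request:
{"api": "servo_tool", "payload": {
  "rows": [
    [0,0,0,0,-0.002,0.006,-1],
    [0,0,0,0,-0.002,0.012,-1],
    [0,0,0,0,-0.002,0.012,-0.3],
    [0,0,0,0,-0.002,0.012,-0.2],
    [0,0,0,0,-0.002,0.012,-0.1],
    [0,0,0,0,-0.002,0.012,0],
    [0,0,0,0,-0.002,0.012,0],
    [0,0,0,0,-0.002,0.012,0],
    [0,0,0,0,-0.002,0.012,0],
    [0,0,0,0,-0.002,0.012,0],
    [0,0,0,0,-0.002,0.012,0],
    [0,0,0,0,-0.002,0.012,0]
  ]
}}

```text
clock: 9.2
tool_pos: [0.4735, -0.269, 0.0038]
tool_rot: [[0.995, -0.096, 0.0], [-0.096, -0.995, 0.0], [0.0, -0.0, -1.0]]
force: [0.6, 1.5, 2.1]
width: 0.0458
grasp_force: 8.5
```

Request:
{"api": "servo_tool", "payload": {
  "rows": [
    [0,0,0,0,0,-0.01,0],
    [0,0,0,0,0,-0.03,0],
    [0,0,0,0,0,-0.06,0],
    [0,0,0,0,0,-0.1,0],
    [0,0,0,0,0,-0.15,0],
    [0,0,0,0,0,-0.2,0],
    [0,0,0,0,0,-0.26,0],
    [0,0,0,0,0,-0.32,0],
    [0,0,0,0,0,-0.36,0],
    [0,0,0,0,0,-0.38,0],
    [0,0,0,0,0,-0.38,0],
    [0,0,0,0,0,-0.38,0]
  ]
}}

```text
clock: 10.4
tool_pos: [0.4727, -0.269, 0.193]
tool_rot: [[0.995, -0.096, -0.001], [-0.096, -0.995, 0.0], [-0.001, -0.0, -1.0]]
force: [-0.2, 0.4, -1.7]
width: 0.0463
grasp_force: 7.7
```

Run:
```python
from h import *
import pickle
s=arm.observe(); pickle.dump(s,open("s3.pkl","wb")); print(s["tool_pos"],s["width"],s["grasp_force"])
a=arm.camera("wrist"); b=arm.camera("scene")
cv2.imwrite("pics/w3r.png",a); 
a=cv2.resize(cv2.convertScaleAbs(a[0:300,160:480],alpha=1.3,beta=10),(480,450))
b=cv2.resize(cv2.convertScaleAbs(b[60:285,140:300],alpha=1.2),(320,450))
cv2.imwrite("pics/w3.png",np.hstack([a,b]))
```

```text
[ 0.4727 -0.269   0.193 ] 0.04625564517068661 7.6902978122234344
```

View pics/w3.png

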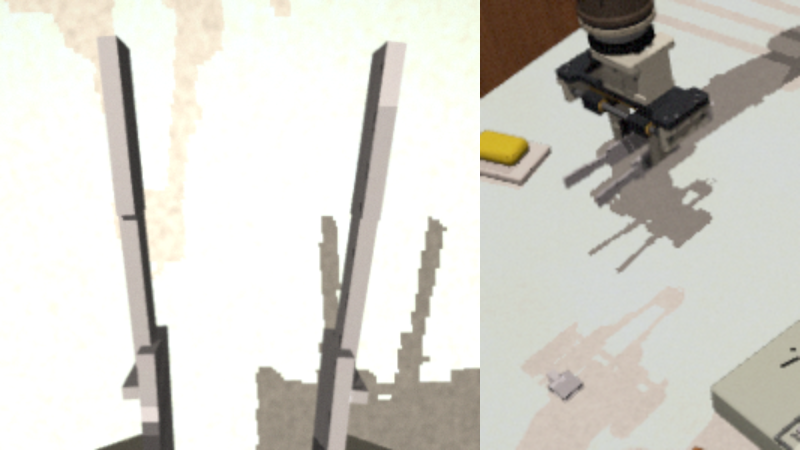

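The tongs are held square. The tip ends in full-frame pixels are at about (238,25) for the left inner top corner and (418,28) for the right.

Run:
```python
from h import *
import pickle
s=pickle.load(open("s3.pkl","rb")); C=cam("wrist",s)
for z in (.2,.21,.22):
    l,r=at(C,(238,25.5),z),at(C,(418,28),z); m=(l+r)/2; print(z,np.linalg.norm(l-r), s["tool_rot"].T@(m-s["tool_pos"]))
# stopper from all estimates
c0=cam("top"); q=lambda x,y:np.array([x/3+232-.33,y/3+165-.33])
s1=pickle.load(open("s1.pkl","rb")); C1=cam("wrist",s1)
print(at(c0,q(165,178),.06),at(C1,(99,53),.06),at(C1,(68,46),.096))
```

```text
0.2 0.05873384741114064 [ 0.107   0.0025 -0.0071]
0.21 0.05484126544264079 [ 0.1053  0.0024 -0.0171]
0.22 0.05094868347414094 [ 0.1036  0.0022 -0.0271]
[0.5911 0.1407 0.06  ] [0.5954 0.1384 0.06  ] [0.596  0.1417 0.096 ]
```

Run:
```python
from h import *
s=arm.observe(); print(rel(s,[.507,.133,.193],down(.1-np.pi/2)))
```

```text
[-0.0004  0.001  -0.0938 -0.0087 -0.8065 -0.0005]
```

Request:
{"api": "servo_tool", "payload": {
  "rows": [
    [0,0,0,0,-0.02,0,0],
    [0,0,0,0,-0.07,0,0],
    [0,0,-0.02,0,-0.14,0,0],
    [0,0,-0.04,-0.002,-0.22,0,0],
    [0,0,-0.06,-0.004,-0.3,0,0],
    [0,0,-0.08,-0.006,-0.38,0,0],
    [0,0,-0.094,-0.008,-0.46,0,0],
    [0,0,-0.094,-0.009,-0.54,0,0],
    [0,0,-0.094,-0.009,-0.62,0,0],
    [0,0,-0.094,-0.009,-0.69,0,0],
    [0,0,-0.094,-0.009,-0.74,0,0],
    [0,0,-0.094,-0.009,-0.77,0,0]
  ]
}}

```text
clock: 11.7
tool_pos: [0.5049, 0.118, 0.1931]
tool_rot: [[0.995, 0.104, -0.001], [0.104, -0.995, 0.001], [-0.001, -0.001, -1.0]]
force: [-0.0, -1.1, -0.9]
width: 0.0456
grasp_force: 7.7
```

Run:
```python
from h import *
s=arm.observe(); print(rel(s,[.507,.133,.193],down(.1-np.pi/2)),s["joint_positions"])
```

```text
[-0.0005  0.0005  0.0019  0.0072 -0.0294  0.0002] [-0.089   0.3194 -0.3089  1.8542  0.1132  0.9859 -1.9127]
```

Request:
{"api": "servo_tool", "payload": {
  "rows": [
    [0,0,0,0.003,-0.015,0,0],
    [0,0,0,0.007,-0.029,0,0],
    [0,0,0,0.007,-0.029,0,0],
    [0,0,0,0.007,-0.029,0,0],
    [0,0,0,0.007,-0.029,0,0]
  ]
}}

```text
clock: 12.2
tool_pos: [0.5079, 0.1283, 0.1937]
tool_rot: [[0.995, 0.099, -0.0], [0.099, -0.995, -0.001], [-0.0, 0.001, -1.0]]
force: [0.2, 0.3, -1.2]
width: 0.0463
grasp_force: 7.7
```

Run:
```python
from h import *
import pickle
s=arm.observe(); pickle.dump(s,open("s4.pkl","wb")); print(s["tool_pos"],s["tool_rot"][:,0],s["width"],s["grasp_force"])
a=arm.camera("wrist")
cv2.imwrite("pics/w4.png",cv2.resize(cv2.convertScaleAbs(a[0:240,200:460],alpha=1.5,beta=15),(650,600),interpolation=cv2.INTER_CUBIC))
```

```text
[0.5079 0.1283 0.1937] [ 0.9951  0.0989 -0.0002] 0.04631218861506249 7.6903121173381805
```

View pics/w4.png

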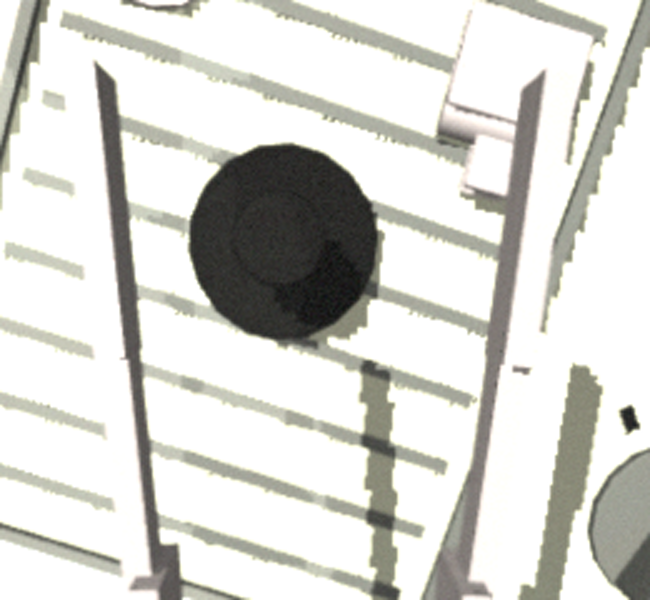

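The stem sits between the tips. The disc centre is at crop (284,242) and the stem top at (280,238), with tip ends at (95,63) and (543,72).

Run:
```python
from h import *
import pickle
s=pickle.load(open("s4.pkl","rb")); C=cam("wrist",s); f=lambda x,y:(200+x/2.5-.3,y/2.5-.3)
for n,p,z in (("disc",(284,242),.06),("stem",(280,238),.096)):
    w=at(C,f(*p),z); print(n,w,s["tool_rot"].T@(w-s["tool_pos"]))
l,r=at(C,f(95,63),.2105),at(C,f(543,72),.2105); print(s["tool_rot"].T@((l+r)/2-s["tool_pos"]), np.linalg.norm(l-r))
```

```text
disc [0.5957 0.1417 0.06  ] [ 0.0887 -0.0048  0.1336]
stem [0.5955 0.142  0.096 ] [ 0.0886 -0.0051  0.0976]
[ 0.1052  0.0023 -0.0169] 0.05468362064773023
```

Request:
{"api": "servo_tool", "payload": {
  "rows": [
    [0,0,0,0.003,-0.0145,0.0,0],
    [0,0,0,0.003,-0.0145,0.0,0],
    [0,0,0,0.003,-0.0145,0.03,0],
    [0,0,0,0.003,-0.0145,0.07,0],
    [0,0,0,0.003,-0.0145,0.11,0],
    [0,0,0,0.003,-0.0145,0.15,0],
    [0,0,0,0.003,-0.0145,0.19,0],
    [0,0,0,0.003,-0.0145,0.22,0],
    [0,0,0,0.003,-0.0145,0.235,0],
    [0,0,0,0.003,-0.0145,0.244,0],
    [0,0,0,0.003,-0.0145,0.244,0],
    [0,0,0,0.003,-0.0145,0.244,0]
  ]
}}

```text
clock: 13.45
tool_pos: [0.5091, 0.1368, 0.0724]
tool_rot: [[0.995, 0.1, 0.001], [0.1, -0.995, 0.0], [0.001, -0.0, -1.0]]
force: [-0.7, 0.1, -1.1]
width: 0.046
grasp_force: 7.7
```

Run:
```python
from h import *
s=arm.observe()
print(s["tool_pos"], s["tool_rot"].T@(np.array([.5955,.142,.079])-s["tool_pos"]))
a=arm.camera("wrist"); b=arm.camera("scene")
a=cv2.resize(cv2.convertScaleAbs(a[0:200,200:460],alpha=1.5,beta=15),(520,400),interpolation=cv2.INTER_CUBIC)
b=cv2.resize(cv2.convertScaleAbs(b[180:320,250:348],alpha=1.3,beta=10),(280,400),interpolation=cv2.INTER_CUBIC)
cv2.imwrite("pics/w5.png",np.hstack([a,b]))
```

```text
[0.5091 0.1368 0.0724] [ 0.0865  0.0035 -0.0066]
```

View pics/w5.png

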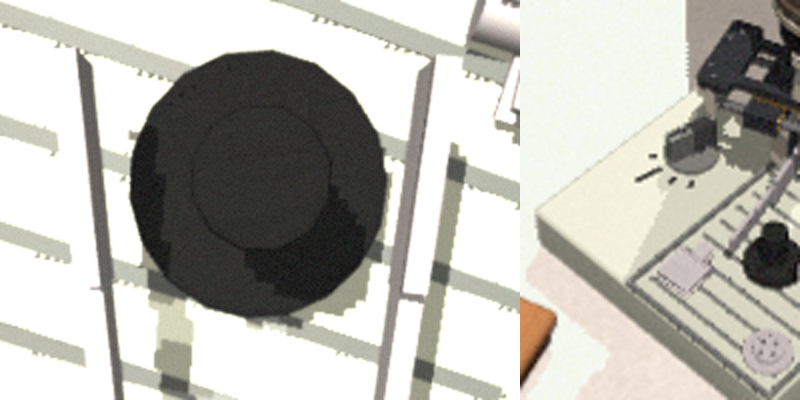

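The stem, at crop (261,177), lies between the plates, about 1 mm right of their middle at 253. I'll nudge by that much and close.

Request:
{"api": "servo_tool", "payload": {
  "rows": [
    [0,0,0,0,0.002,0,0],
    [0,0,0,0,0.002,0,0.1],
    [0,0,0,0,0.002,0,0.2],
    [0,0,0,0,0.002,0,0.27],
    [0,0,0,0,0.002,0,0.32],
    [0,0,0,0,0.002,0,0.4],
    [0,0,0,0,0.002,0,1],
    [0,0,0,0,0.002,0,1],
    [0,0,0,0,0.002,0,1],
    [0,0,0,0,0.002,0,1],
    [0,0,0,0,0.002,0,1],
    [0,0,0,0,0.002,0,1]
  ]
}}

```text
clock: 14.75
tool_pos: [0.5088, 0.1356, 0.0717]
tool_rot: [[0.995, 0.1, -0.0], [0.1, -0.995, -0.0], [-0.0, 0.0, -1.0]]
force: [0.3, 0.0, -1.9]
width: 0.03
grasp_force: 29.9
```

Request:
{"api": "servo_tool", "payload": {
  "rows": [
    [0,0,0,0,0,-0.005,1],
    [0,0,0,0,0,-0.02,1],
    [0,0,0,0,0,-0.04,1],
    [0,0,0,0,0,-0.065,1],
    [0,0,0,0,0,-0.09,1],
    [0,0,0,0,0,-0.12,1],
    [0,0,0,0,0,-0.15,1],
    [0,0,0,0,0,-0.175,1],
    [0,0,0,0,0,-0.195,1],
    [0,0,0,0,0,-0.205,1],
    [0,0,0,0,0,-0.205,1],
    [0,0,0,0,0,-0.205,1]
  ]
}}

```text
clock: 15.95
tool_pos: [0.5085, 0.1356, 0.1739]
tool_rot: [[0.995, 0.1, -0.001], [0.1, -0.995, -0.0], [-0.001, 0.0, -1.0]]
force: [0.0, -0.3, -1.7]
width: 0.0299
grasp_force: 29.9
```

Request:
{"api": "servo_tool", "payload": {
  "rows": [
    [0,0,0,0,0,0,1],
    [0,0,0,0,0,0,1],
    [0,0,0,0,0,0,1],
    [0,0,0,0,0,0,1],
    [0,0,0,0,0,0,1],
    [0,0,0,0,0,0,1]
  ]
}}

```text
clock: 16.55
tool_pos: [0.5088, 0.1357, 0.1742]
tool_rot: [[0.995, 0.1, 0.0], [0.1, -0.995, 0.0], [0.0, 0.0, -1.0]]
force: [-0.0, 0.3, -0.6]
width: 0.0299
grasp_force: 29.9
```

Run:
```python
from h import *
s=arm.observe()
print(s["tool_pos"],s["width"],s["grasp_force"],s["force"])
a=arm.camera("wrist"); b=arm.camera("scene")
a=cv2.resize(cv2.convertScaleAbs(a[0:240,160:480],alpha=1.4,beta=15),(480,360),interpolation=cv2.INTER_CUBIC)
b=cv2.resize(cv2.convertScaleAbs(b[150:330,250:410],alpha=1.3,beta=10),(320,360),interpolation=cv2.INTER_CUBIC)
cv2.imwrite("pics/w6.png",np.hstack([a,b]))
```

```text
[0.5088 0.1357 0.1742] 0.029867011784996164 29.919265061616898 [-0.0414  0.3163 -0.6449]
```

View pics/w6.png

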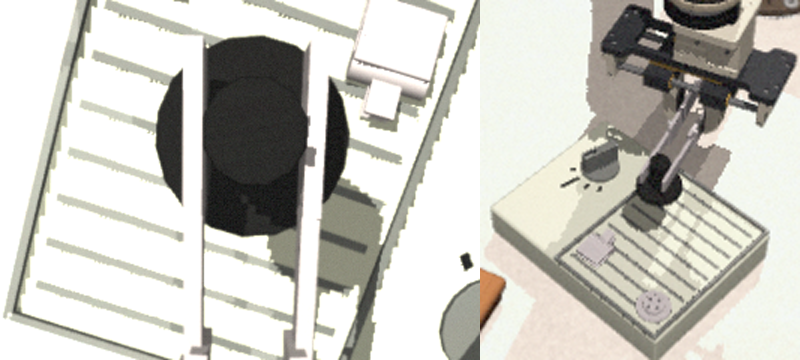

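The stopper hangs upright and still in the tongs, about 10 cm above the tray. The knob is on the long mark, and the clip and strainer on the tray are in place.

```bash
python3 -c "
from workcell import arm
print(arm.finish_job())"
```

```text
the job is handed in; nothing more can be done
None
```

The job is handed in: the drying tray's knob is on the long (off) mark, and the stopper is held still in the tongs about 10 cm above the tray, at about 17 s on the robot's clock; only the tongs touched it, and I moved none of the bystanders.

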